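Lay out the setting rings by size beside the comparator

ROBOT

A 6-joint arm with a two-finger parallel gripper is mounted at the origin on the work surface. World frame = base frame: x ahead of the robot, y to its left, z up, the work surface at z = 0. Lengths are in mm, angles in rad, forces in N, time in s.
With the tool pointing down it reaches from about 350 to 775 mm from the base axis. Payload 7.3 kg.
Tool frame: the origin (TCP) lies midway between the tips of the shut fingers; the grasp point (between the pads) lies 19 mm behind it; z points along the fingers, y is the line along which they close (so a half turn about z gives the same grasp; the last joint's range is limited). The gripper opens to 92 mm and grips with 3 to 60 N. Pads are 19 mm wide; open, the fingers measure 130 mm over their backs; the gripper's body (75 mm by 190 mm) begins 47 mm behind the grasp point.
Start: joints at [-1.366, 0.342, 1.524, -0, 1.275, -0.146], TCP at [180.439, -493.038, 226.741] pointing down, gripper open.
Joint ranges: [-2.53, 2.53], [-0.77, 2.02], [0.04, 2.7], [-1, 4.14], [0.28, 2.66], [-3.11, 3.11]. Speed limits (rad/s): [2.57, 2.57, 3.14, 3.14, 3.14, 3.14].

INTERFACE

Orientations are given as [roll, pitch, yaw] about the fixed x, y, z axes, in that order (R = Rz(yaw) Ry(pitch) Rx(roll)).
In Python, from plant import monitor, optics, workorder gives the robot as it stands. The module is installed in compiled form; this text tells all that it offers.
- The arm moves only by the tool servo_tool, never from a script. Its arguments are lists of equal length, an entry for each row: "linear": the shift along the tool's x, y, z as a fraction of full scale, a list of three; "spin": the turn about the tool's z as a fraction of full scale. In form: {"linear": [[dx, dy, dz], ...], "spin": [spin, ...]}. A call has exactly 8 rows; each row shifts and turns the commanded pose from where the row before left it, along the tool's axes as they then stand; what a row does not reach is not made up. Full scale, the value 1, is 200 mm for a shift and 90 degrees for a turn. A row lasts 1/8 s, in which the tool goes at most 62.5 mm and 10.7 degrees, less where a joint would pass 70% of its speed; a pose out of reach is approached as far as the arm can. A call with a number of a shift or a turn outside -1 to 1 is refused whole. A call with a gripper value outside its range is refused whole. "hand" is the opening, from -1 (shut) to 1 (fully open), set as the call begins (left out, the last holds). The fingers move at their own pace and stop on an object; the grip force is fixed at half the most. Time passes only in rows, so rows that do not move let the fingers close, or fill a call up. It gives the time, the measured TCP pose, the force, the opening and the grip force at its end, in the units of the state.
- monitor.get_obs(): the state, without advancing time (a new reading comes with each control period).
- optics.capture(name): name is "side" or "top"; returns a dict with "frame" (384x512x3 uint8, blue, green, red), "K" (3x3 intrinsics, pixels), "world_to_cam" (4x4, takes a point from world to camera coordinates). Camera axes: x right, y down, z forward; pixel columns grow to the right and rows downward; lengths in mm; the calibration is good to about 2 mm. A picture is of the moment at which its call begins. There is no depth.
- workorder.close_job(): hands the job in; it is judged then, once.
The state is a dict: "time": time; "joint_positions": joint angles; "dq": joint speeds; "tau": joint torques, N m; "tool_pos": TCP position; "tcp_rot": TCP orientation; "contact_force": force on the tool from outside, world axes, zero at the start; "moment": the same for the moment, N m; "grip_width": finger opening in mm; "finger_force": force on a finger pad.
Only numpy, scipy, OpenCV 4.12 (cv2) and the standard library are available. Lean on these libraries where they do the work, as an engineer would, in place of code of your own. Each camera call takes 0.05 s, during which the arm holds its last target. There are 200 camera calls.

TASK

Lay the four steel ring gauges out flat on the rack's four black seats, one centred on each seat, in order of size: the smallest on the seat next to the dial comparator, the largest on the seat farthest from it. Leave the solid test disc where it lies.

Things in the scene. Friction and masses are not known exactly. Their poses are not given: they have to be found in the camera images.
- ring_s: the smallest ring gauge: a plain steel ring, outside diameter 30 mm, bore 15 mm, 18 mm high, lying flat and loose on the bench; origin at the centre of its underside, z up
- ring_m: the second smallest ring gauge: a plain steel ring, outside diameter 40 mm, bore 20 mm, 20 mm high, lying flat and loose on the bench; origin at the centre of its underside, z up
- ring_l: the second largest ring gauge: a plain steel ring, outside diameter 50 mm, bore 25 mm, 22 mm high, lying flat and loose on the bench; origin at the centre of its underside, z up
- ring_xl: the largest ring gauge: a plain steel ring, outside diameter 60 mm, bore 30 mm, 24 mm high, lying flat and loose on the bench; origin at the centre of its underside, z up
- test_disc: a solid steel hardness test disc without a bore, 55 mm across and 15 mm high, loose among the rings, not one of the ring gauges; origin at the centre of its underside
- seat_a: the first of the four alike black rubber seats in a row along the rack, counted always from the robot's right (-y) to its left: a flat round pad of 66 mm across and 6 mm high, fixed on the rack, a flat aluminium strip 310 x 78 mm and 12 mm high, so its top is 18 mm above the bench; origin at the centre of the pad's underside, 12 mm above the bench; the seats lie about 75 mm apart
- seat_b: the second of the four alike black rubber seats in a row along the rack, counted always from the robot's right (-y) to its left: a flat round pad of 66 mm across and 6 mm high, fixed on the rack, a flat aluminium strip 310 x 78 mm and 12 mm high, so its top is 18 mm above the bench; origin at the centre of the pad's underside, 12 mm above the bench; the seats lie about 75 mm apart
- seat_c: the third of the four alike black rubber seats in a row along the rack, counted always from the robot's right (-y) to its left: a flat round pad of 66 mm across and 6 mm high, fixed on the rack, a flat aluminium strip 310 x 78 mm and 12 mm high, so its top is 18 mm above the bench; origin at the centre of the pad's underside, 12 mm above the bench; the seats lie about 75 mm apart
- seat_d: the fourth of the four alike black rubber seats in a row along the rack, counted always from the robot's right (-y) to its left: a flat round pad of 66 mm across and 6 mm high, fixed on the rack, a flat aluminium strip 310 x 78 mm and 12 mm high, so its top is 18 mm above the bench; origin at the centre of the pad's underside, 12 mm above the bench; the seats lie about 75 mm apart
- comparator: the dial comparator: grey base 75 x 70 mm and 22 mm high, steel column and black head with a round white dial, 170 mm high in all, fixed on the bench beyond one end of the rack (which end varies; a low dark V-block of 38 mm height stands beyond the other), about 118 mm from the nearest seat; origin at the centre of its underside
Not all that is in view belongs to the job. What is shaped like the ring_s but green or purple is not meant.

How it is judged (in metres and radians):
At the end, for the whole second after the job is handed in: Each ring lies flat (within 0.1 rad) and at rest on its own seat, its centre within 12 mm of the seat's centre, smallest to largest counted from the seat nearest the comparator; the test disc is within 20 mm of where it started (((horizontal distance between comparator and seat_a below 0.2 m and horizontal distance between ring_s and seat_a below 0.012 m and z of ring_s in the frame of seat_a between 0.003 and 0.009 m and horizontal distance between ring_m and seat_b below 0.012 m and z of ring_m in the frame of seat_b between 0.003 and 0.009 m and horizontal distance between ring_l and seat_c below 0.012 m and z of ring_l in the frame of seat_c between 0.003 and 0.009 m and horizontal distance between ring_xl and seat_d below 0.012 m and z of ring_xl in the frame of seat_d between 0.003 and 0.009 m) or (horizontal distance between comparator and seat_d below 0.2 m and horizontal distance between ring_s and seat_d below 0.012 m and z of ring_s in the frame of seat_d between 0.003 and 0.009 m and horizontal distance between ring_m and seat_c below 0.012 m and z of ring_m in the frame of seat_c between 0.003 and 0.009 m and horizontal distance between ring_l and seat_b below 0.012 m and z of ring_l in the frame of seat_b between 0.003 and 0.009 m and horizontal distance between ring_xl and seat_a below 0.012 m and z of ring_xl in the frame of seat_a between 0.003 and 0.009 m)) and angle between each of ring_s, ring_m, ring_l, ring_xl's own z axis and vertical below 0.1 rad and linear speed of each of ring_s, ring_m, ring_l, ring_xl below 0.01 m/s and angular speed of each of ring_s, ring_m, ring_l, ring_xl below 0.1 rad/s and distance of test_disc from where it was at the start of the episode below 0.02 m); the robot touches nothing.
It fails at once if the solid test disc is pushed or carried away (more than 20 mm) (distance of test_disc from where it was at the start of the episode above 0.02 m).
It also fails if it takes over 106 s, if anything falls off the work surface, if the arm or the gripper's body presses on something with over 40 N, if the wrist force passes 120 N, or if a joint passes its speed limit or range.

## Working session

There is one attempt and no reset: what is moved stays moved. The work goes in short steps, Python scripts to look and compute and a tool call to move; the robot and the scene stay as the last step left them, time stands still between calls to the robot, and variables do not carry over. Pictures are saved under pics/ and viewed, at most 14 in all, crops included, and the job is handed in when it is done.

Besides the shell and the picture viewer there is one more tool, called after ">>>" by a JSON object that holds its "fn" and its "kwargs". servo_tool: Moves the arm, as the interface text tells. Shift numbers are shares of 200 mm and turn numbers shares of 90 degrees, none past 1 either way. Its arguments: {"type":"object","properties":{"linear":{"type":"array","items":{"type":"array","items":{"type":"number","minimum":-1,"maximum":1}}},"spin":{"type":"array","items":{"type":"number","minimum":-1,"maximum":1}},"hand":{"type":"number"}},"required":["linear","spin"]}

```bash
mkdir -p pics; python3 - <<'E'
from plant import monitor, optics
import cv2,numpy as np,pickle
o=monitor.get_obs(); print({k:np.round(v,3) for k,v in o.items()})
for n in("top","side"):
    c=optics.capture(n); cv2.imwrite(f"pics/{n}0.png",c["frame"]); pickle.dump(c,open(f"{n}0.pkl","wb"))
    cv2.imwrite(f"pics/{n}0b.png",cv2.resize(c["frame"],(800,600),interpolation=cv2.INTER_CUBIC))
    print(n,c["K"].round(1).tolist(),c["world_to_cam"].round(3).tolist())
E
```

```text
{'time': np.float64(0.0), 'joint_positions': array([-1.366,  0.343,  1.525, -0.   ,  1.275, -0.146]), 'dq': array([-0.   , -0.001,  0.   , -0.001, -0.001, -0.003]), 'tau': array([ 2.0000e-03, -4.3124e+01, -2.4422e+01,  7.2000e-02,  5.6000e-02,
       -0.0000e+00]), 'tool_pos': array([ 180.363, -492.603,  226.049]), 'tcp_rot': array([-3.14 , -0.   ,  0.351]), 'contact_force': array([-0.578, -0.353,  0.759]), 'moment': array([-0.056, -0.025,  0.046]), 'finger_force': np.float64(0.0), 'grip_width': np.float64(91.51)}
top [[411.3, 0.0, 256.4], [0.0, 411.3, 192.8], [0.0, 0.0, 1.0]] [[0.076, -0.997, -0.005, -59.733], [-0.975, -0.074, -0.212, 518.926], [0.211, 0.021, -0.977, 710.734], [0.0, 0.0, 0.0, 1.0]]
side [[464.9, 0.0, 252.6], [0.0, 464.9, 193.4], [0.0, 0.0, 1.0]] [[-0.892, -0.453, -0.009, 455.584], [-0.302, 0.61, -0.733, 218.976], [0.337, -0.651, -0.68, 722.632], [0.0, 0.0, 0.0, 1.0]]
```

View pics/top0b.png

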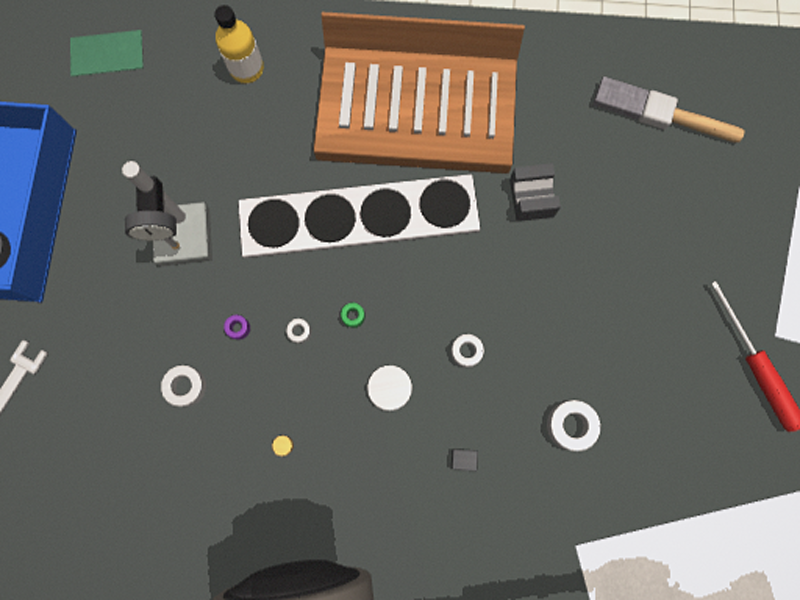

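View pics/side0b.png

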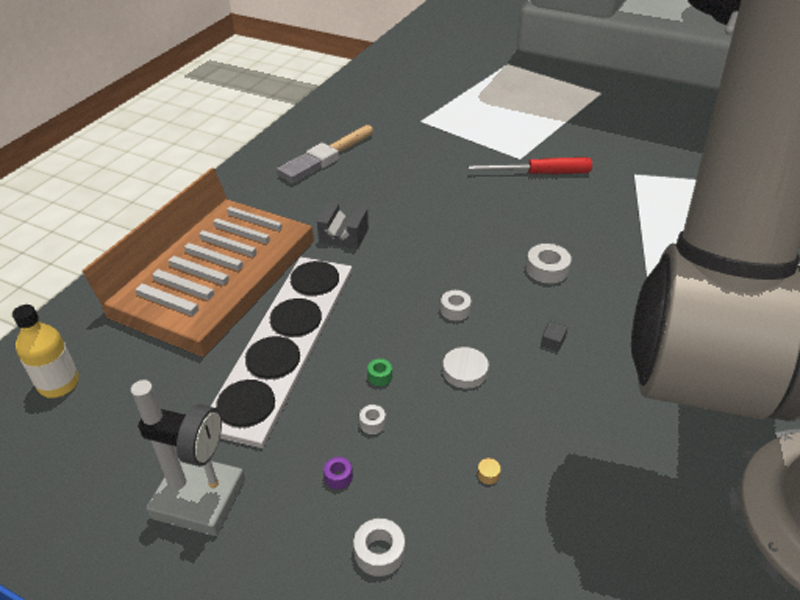

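The top view shows the comparator at the left (+y) end, so seat_d takes the smallest ring. At 800x600 px the rings are s (298,330), m (467,350), l (181,385) and xl (575,426), the disc is at (390,387), and the seats d..a are at (273,222), (330,218), (385,213) and (445,203). The side view confirms they all lie flat, and shows green and purple decoys beside ring_s.

```bash
cat > h.py <<'E'
import cv2,numpy as np,pickle
def ray(c,uv,z):
    T=c["world_to_cam"];R=T[:3,:3];C=-R.T@T[:3,3]
    d=R.T@np.linalg.inv(c["K"])@np.r_[uv,1]
    return (C+d*(z-C[2])/d[2])[:2]
def proj(c,p):
    q=c["world_to_cam"]@np.r_[p,1];q=c["K"]@q[:3];return q[:2]/q[2]
def blob(c,uv,z,dark=False,thr=130,win=36):
    """centre + diameters of the blob at uv, hull projected to height z"""
    g=cv2.resize(c["frame"].max(2),None,fx=4,fy=4,interpolation=cv2.INTER_CUBIC)
    m=((g<60) if dark else (g>thr)).astype(np.uint8)
    cs,_=cv2.findContours(m,cv2.RETR_LIST if dark else cv2.RETR_EXTERNAL,cv2.CHAIN_APPROX_NONE)
    cs=[k for k in cs if 400<cv2.contourArea(k)<40000 and abs((k.min((0,1))+k.max((0,1)))/2/4-uv).max()<12]
    if not cs:return None
    k=max(cs,key=cv2.contourArea)
    P=np.array([ray(c,(p+.5)/4-.5,z) for p in cv2.convexHull(k)[:,0].astype(float)])
    (x,y),ax,_=cv2.fitEllipse(P.astype(np.float32))
    return np.round([x,y,*ax],1)
E
python3 - <<'E'
from h import *
t=pickle.load(open("top0.pkl","rb"));s=pickle.load(open("side0.pkl","rb"))
f=.64
L=dict(s=((298,330),9),m=((467,350),10),l=((181,385),11),xl=((575,426),12),disc=((390,387),7.5),sd=((273,222),18),sc=((330,218),18),sb=((385,213),18),sa=((445,203),18),purple=((236,327),9),green=((352,314),9))
S=dict(s=(372,419),m=(455,305),l=(379,547),xl=(548,263),disc=(465,367),sd=(246,403),sc=(273,357),sb=(296,317),sa=(315,277))
for k,(p,z) in L.items():
    a=ray(t,np.array(p)*f,z)
    print(k,"eye",a.round(),"top",blob(t,np.array(p)*f,z,k in("sa","sb","sc","sd"),70 if k in("purple","green") else 130),"side",None if k not in S else (ray(s,np.array(S[k])*f,z).round(),blob(s,np.array(S[k])*f,z,k in("sa","sb","sc","sd"))))
for n,p,z in(("comp base",(182,233),22),("vblock",(534,192),38),("tray front L",(315,158),25),("tray back",(325,15),60)): print(n,ray(t,np.array(p)*f,z).round())
E
```

```text
s eye [485. 106.] top [486.  107.3  29.6  30.7] side (array([485., 106.]), array([488.9, 100.3,  30.2,  30.9]))
m eye [ 476. -106.] top [ 477.  -106.5   39.9   41. ] side (array([ 476., -105.]), array([ 480.1, -115. ,   40.1,   42.2]))
l eye [406. 242.] top [406.  242.8  50.5  51. ] side (array([406., 240.]), array([409.3, 234.4,  50.2,  50.7]))
xl eye [ 393. -241.] top [ 394.8 -241.2   60.2   61. ] side (array([ 394., -238.]), array([ 398. , -252.6,   60.4,   63.7]))
disc eye [423. -14.] top [423.4 -13.1  55.2  56. ] side (array([423., -13.]), array([425.7, -19.2,  55.5,  57.3]))
sd eye [622. 153.] top [620.7 152.8  63.3  64.4] side (array([620., 156.]), array([625.4, 162. ,  65.5,  86.3]))
sc eye [633.  80.] top [633.   80.7  63.5  64. ] side (array([632.,  83.]), array([633.2,  83. ,  64.1,  67.6]))
sb eye [645.  10.] top [645.6  10.   63.7  63.8] side (array([645.,  13.]), array([646.1,  12.1,  64. ,  68.3]))
sa eye [664. -67.] top [663.8 -65.5  63.3  64.2] side (array([664., -64.]), array([664.1, -63.4,  64. ,  68.2]))
purple eye [483. 185.] top None side None
green eye [511.  41.] top None side None
comp base [597. 266.]
vblock [ 679. -177.]
tray front L [711. 107.]
tray back [897. 108.]
```

```bash
python3 - <<'E'
from h import *
t=pickle.load(open("top0.pkl","rb"));s=pickle.load(open("side0.pkl","rb"))
a=cv2.resize(t["frame"][75:155,140:370],None,fx=3.4,fy=3.4,interpolation=cv2.INTER_CUBIC)
b=cv2.resize(s["frame"][120:290,40:260],None,fx=1.9,fy=1.9,interpolation=cv2.INTER_CUBIC)
w=max(a.shape[1],b.shape[1]);im=np.zeros((a.shape[0]+b.shape[0],w,3),np.uint8)
im[:a.shape[0],:a.shape[1]]=a;im[a.shape[0]:,:b.shape[1]]=b;cv2.imwrite("pics/tray.png",im);print(im.shape)
E
```

```text
(595, 782, 3)
```

View pics/tray.png

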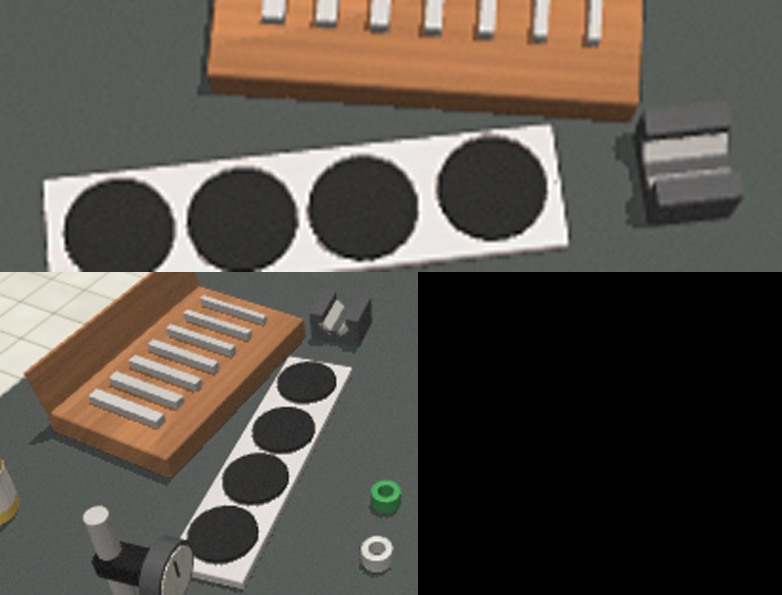

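>>> {"fn": "servo_tool", "kwargs": {"linear": [[0,0,0.03],[0,0,0.03],[0,0,0.03],[0,0,0.03],[0,0,0.03],[0,0,0.03],[0,0,0.03],[0,0,0.03]], "spin": [-0.097,-0.097,-0.097,-0.097,-0.097,-0.097,-0.097,-0.097], "hand": 1}}

```text
time: 1.1
tool_pos: [180.4, -492.8, 178.1]
tcp_rot: [-3.141, -0.001, 1.575]
contact_force: [0.0, -0.2, -0.0]
grip_width: 91.7
finger_force: 0.0
```

```bash
python3 - <<'E'
from h import *
t=pickle.load(open("top0.pkl","rb"));s=pickle.load(open("side0.pkl","rb"))
for p in((207,93),(632,118)): print("bottom",ray(t,np.array(p)/3.4+(140,75),0).round(1))
for z in(15,20,25,30): print(z,[ray(t,np.array(p)/3.4+(140,75),z).round(1) for p in((209,76),(637,104))],[ray(s,np.array(p)/1.9+(40,120-323/1.9+0),z).round(1) for p in((171,460),(304,321+0))],)
for z in(0,38):print("vb",[ray(t,np.array(p)/3.4+(140,75),z).round(1) for p in((637,105),(645,222),(655,180),(740,175),(730,105))])
E
```

```text
bottom [719.1 112.3]
bottom [ 722.  -150.2]
15 [array([723.5, 109.5]), array([ 724.6, -150.7])] [array([772.6,  37.3]), array([ 784. , -252.7])]
20 [array([721.2, 108.6]), array([ 722.3, -150. ])] [array([768.3,  41.2]), array([ 779.7, -246.5])]
25 [array([718.9, 107.7]), array([ 720. , -149.3])] [array([764.1,  45.2]), array([ 775.3, -240.3])]
30 [array([716.6, 106.7]), array([ 717.7, -148.5])] [array([759.8,  49.1]), array([ 771. , -234.1])]
vb [array([ 730.8, -152.9]), array([ 655.4, -160.8]), array([ 682.7, -165.8]), array([ 689.8, -217.2]), array([ 735.1, -210. ])]
vb [array([ 713.3, -147.4]), array([ 641.4, -154.9]), array([ 667.5, -159.7]), array([ 674.2, -208.7]), array([ 717.4, -201.8])]
```

```bash
cat > go.py <<'E'
import sys,numpy as np
from plant import monitor
from scipy.spatial.transform import Rotation as Ro
o=monitor.get_obs();R=Ro.from_euler("xyz",o["tcp_rot"])
print(o["tool_pos"].round(1),o["tcp_rot"].round(3),round(float(o["grip_width"]),1))
if len(sys.argv)>1:
    w=np.array(sys.argv[1:4],float); d=R.inv().apply(w-o["tool_pos"])/200
    print("frac total",d.round(3),"per 8 rows",(d/8).round(4),"mm/row",(np.linalg.norm(d)*25).round(1))
E

```

>>> {"fn": "servo_tool", "kwargs": {"linear": [[0,0,0],[0,0,0],[0,0,0],[0,0,0],[0,0,0],[0,0,0],[0,0,0],[0,0,0]], "spin": [0.11,0.11,0.11,0.11,0.11,0.11,0.11,0.11]}}

```text
time: 2.1
tool_pos: [180.4, -492.8, 178.4]
tcp_rot: [-3.141, 0.0, 0.182]
contact_force: [0.5, 0.1, -0.4]
grip_width: 92.1
finger_force: 0.0
```

```bash
python3 go.py 394.8 -241.2 110
```

```text
[ 180.4 -492.8  178.4] [-3.141  0.     0.182] 92.1
frac total [ 1.282 -1.043  0.343] per 8 rows [ 0.1602 -0.1304  0.0428] mm/row 42.2
```

>>> {"fn": "servo_tool", "kwargs": {"linear": [[0.08,-0.065,0.02],[0.16,-0.13,0.043],[0.19,-0.155,0.05],[0.19,-0.155,0.05],[0.19,-0.155,0.05],[0.19,-0.155,0.05],[0.19,-0.155,0.05],[0.092,-0.073,0.03]], "spin": [0,0,0,0,0,0,0,0]}}

```text
time: 3.1
tool_pos: [394.2, -236.7, 109.4]
tcp_rot: [-3.14, 0.001, 0.194]
contact_force: [-0.2, 0.5, -1.3]
grip_width: 92.2
finger_force: 0.0
```

```bash
python3 go.py 394.8 -241.2 5
```

```text
[ 394.2 -236.7  109.4] [-3.14e+00  1.00e-03  1.94e-01] 92.2
frac total [-0.001  0.023  0.522] per 8 rows [-0.0001  0.0029  0.0652] mm/row 13.1
```

>>> {"fn": "servo_tool", "kwargs": {"linear": [[0,0.02,0.05],[0,0,0.09],[0,0,0.09],[0,0,0.09],[0,0,0.09],[0,0,0.06],[0,0,0.02],[0,0,0]], "spin": [0,0,0,0,0,0,0,0]}}

```text
time: 4.1
tool_pos: [394.1, -244.4, 12.1]
tcp_rot: [3.142, 0.0, 0.188]
contact_force: [0.6, -0.6, 0.0]
grip_width: 91.5
finger_force: 0.0
```

```bash
python3 go.py 394.8 -241.2 5
```

```text
[ 394.1 -244.4   12.1] [3.142 0.    0.188] 91.5
frac total [ 0.006 -0.015  0.036] per 8 rows [ 0.0008 -0.0019  0.0045] mm/row 1.0
```

>>> {"fn": "servo_tool", "kwargs": {"linear": [[0.006,-0.015,0.018],[0,0,0.017],[0,0,0],[0,0,0],[0,0,0],[0,0,0],[0,0,0],[0,0,0]], "spin": [0,0,0,0,0,0,0,0]}}

```text
time: 5.1
tool_pos: [394.8, -241.1, 5.1]
tcp_rot: [3.141, -0.0, 0.187]
contact_force: [-0.0, -0.5, -0.2]
grip_width: 91.8
finger_force: 0.0
```

>>> {"fn": "servo_tool", "kwargs": {"linear": [[0,0,0],[0,0,0],[0,0,0],[0,0,0],[0,0,0],[0,0,0],[0,0,0],[0,0,0]], "spin": [0,0,0,0,0,0,0,0], "hand": -1}}

```text
time: 6.1
tool_pos: [394.6, -240.7, 5.0]
tcp_rot: [-3.141, 0.0, 0.188]
contact_force: [-0.9, 2.1, 0.8]
grip_width: 58.9
finger_force: 30.0
```

>>> {"fn": "servo_tool", "kwargs": {"linear": [[0,0,-0.02],[0,0,-0.05],[0,0,-0.08],[0,0,-0.1],[0,0,-0.1],[0,0,-0.06],[0,0,-0.03],[0,0,0]], "spin": [0,0,0,0,0,0,0,0]}}

```text
time: 7.1
tool_pos: [394.8, -241.1, 93.2]
tcp_rot: [3.141, -0.0, 0.187]
contact_force: [0.1, 0.3, -3.7]
grip_width: 58.8
finger_force: 30.0
```

```bash
python3 go.py 663.8 -65.5 60
```

```text
[ 394.8 -241.1   93.2] [ 3.141 -0.     0.187] 58.8
frac total [ 1.485 -0.612  0.166] per 8 rows [ 0.1856 -0.0765  0.0208] mm/row 40.4
```

>>> {"fn": "servo_tool", "kwargs": {"linear": [[0.1,-0.041,0],[0.2,-0.082,0],[0.22,-0.091,0],[0.22,-0.091,0],[0.22,-0.091,0.03],[0.22,-0.091,0.04],[0.2,-0.082,0.05],[0.105,-0.043,0.04]], "spin": [0,0,0,0,0,0,0,0]}}

```text
time: 8.1
tool_pos: [664.6, -63.7, 58.9]
tcp_rot: [-3.141, 0.002, 0.189]
contact_force: [0.7, -1.0, -4.5]
grip_width: 58.8
finger_force: 30.0
```

>>> {"fn": "servo_tool", "kwargs": {"linear": [[0,0,0],[0,0,0],[0,0,0],[0,0,0],[0,0,0],[0,0,0],[0,0,0],[0,0,0]], "spin": [0,0,0,0,0,0,0,0]}}

```text
time: 9.1
tool_pos: [663.9, -65.5, 61.1]
tcp_rot: [3.142, -0.0, 0.187]
contact_force: [-0.1, 0.2, -3.9]
grip_width: 59.1
finger_force: 30.0
```

```bash
python3 go.py 663.8 -65.5 24
```

```text
[663.9 -65.5  61.1] [ 3.142 -0.     0.187] 59.1
frac total [-0.     0.     0.186] per 8 rows [-0.      0.      0.0232] mm/row 4.6
```

>>> {"fn": "servo_tool", "kwargs": {"linear": [[0,0,0.04],[0,0,0.06],[0,0,0.045],[0,0,0.025],[0,0,0.01],[0,0,0.008],[0,0,0],[0,0,0]], "spin": [0,0,0,0,0,0,0,0]}}

```text
time: 10.1
tool_pos: [664.0, -65.5, 23.8]
tcp_rot: [3.141, -0.0, 0.187]
contact_force: [0.0, 0.4, -4.5]
grip_width: 59.1
finger_force: 30.0
```

>>> {"fn": "servo_tool", "kwargs": {"linear": [[0,0,0],[0,0,0],[0,0,0],[0,0,0],[0,0,-0.05],[0,0,-0.1],[0,0,-0.1],[0,0,-0.05]], "spin": [0,0,0,0,0,0,0,0], "hand": 0.6}}

```text
time: 11.1
tool_pos: [664.6, -65.6, 85.5]
tcp_rot: [3.14, -0.002, 0.187]
contact_force: [-0.8, -0.2, 0.0]
grip_width: 73.4
finger_force: 0.0
```

```bash
python3 go.py 477 -106.5 90
```

```text
[664.6 -65.6  85.5] [ 3.14e+00 -2.00e-03  1.87e-01] 73.4
frac total [-0.96   0.026 -0.025] per 8 rows [-0.1199  0.0033 -0.0031] mm/row 24.0
```

>>> {"fn": "servo_tool", "kwargs": {"linear": [[-0.08,0.003,-0.01],[-0.14,0.003,-0.01],[-0.14,0.003,0],[-0.14,0.003,0],[-0.14,0.003,0],[-0.14,0.003,0],[-0.12,0.003,0],[-0.06,0.005,0]], "spin": [0,0,0,0,0,0,0,0], "hand": 1}}

```text
time: 12.1
tool_pos: [475.2, -106.5, 87.7]
tcp_rot: [3.142, 0.0, 0.187]
contact_force: [0.5, 0.6, 0.2]
grip_width: 92.1
finger_force: 0.0
```

>>> {"fn": "servo_tool", "kwargs": {"linear": [[0,0,0],[0,0,0],[0,0,0],[0,0,0],[0,0,0],[0,0,0],[0,0,0],[0,0,0]], "spin": [-0.11,-0.11,-0.11,-0.11,-0.11,-0.11,-0.11,-0.11]}}

```text
time: 13.1
tool_pos: [476.7, -106.4, 87.6]
tcp_rot: [3.141, 0.0, 1.576]
contact_force: [0.2, 0.1, 0.2]
grip_width: 92.0
finger_force: 0.0
```

```bash
python3 go.py 477 -106.5 5; python3 - <<'E'
from h import *
from plant import optics
c=optics.capture("top");print(blob(c,proj(c,(663.8,-65.5,30)),30),[blob(c,proj(c,(477,-106.5,10)),10)])
cv2.imwrite("pics/t1.png",cv2.resize(c["frame"],(800,600)))
E
```

```text
[ 476.7 -106.4   87.6] [3.141 0.    1.576] 92.0
frac total [-0.     0.001  0.413] per 8 rows [-0.      0.0002  0.0516] mm/row 10.3
[644.3 -84.9  38.1 178.5] [None]
```

View pics/t1.png

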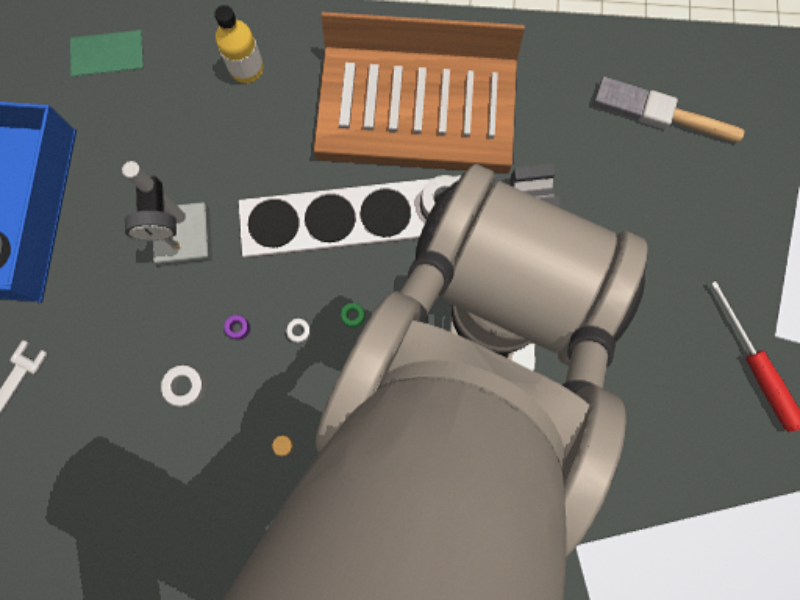

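The ring on seat_a shows at about (440,200), mostly hidden behind the arm; the other rings have not moved. I'll go on with ring_m.

>>> {"fn": "servo_tool", "kwargs": {"linear": [[0,0,0.04],[0,0,0.08],[0,0,0.09],[0,0,0.09],[0,0,0.06],[0,0,0.035],[0,0,0.018],[0,0,0]], "spin": [0,0,0,0,0,0,0,0]}}

```text
time: 14.15
tool_pos: [476.3, -106.4, 5.0]
tcp_rot: [3.141, 0.0, 1.569]
contact_force: [0.3, 0.6, 0.2]
grip_width: 92.1
finger_force: 0.0
```

>>> {"fn": "servo_tool", "kwargs": {"linear": [[0,0,0],[0,0,0],[0,0,0],[0,0,0],[0,0,0],[0,0,0],[0,0,0],[0,0,0]], "spin": [0,0,0,0,0,0,0,0], "hand": -1}}

```text
time: 15.15
tool_pos: [476.2, -106.4, 4.9]
tcp_rot: [3.141, 0.0, 1.57]
contact_force: [0.1, 0.6, 0.6]
grip_width: 38.8
finger_force: 30.0
```

>>> {"fn": "servo_tool", "kwargs": {"linear": [[0,0,0],[0,0,0],[0,0,-0.04],[0,0,-0.08],[0,0,-0.1],[0,0,-0.1],[0,0,-0.06],[0,0,-0.03]], "spin": [0,0,0,0,0,0,0,0]}}

```text
time: 16.15
tool_pos: [476.3, -106.4, 87.6]
tcp_rot: [3.141, 0.0, 1.57]
contact_force: [0.1, 0.3, -1.3]
grip_width: 38.8
finger_force: 30.0
```

```bash
python3 go.py 633 80.7 65
```

```text
[ 476.3 -106.4   87.6] [3.141 0.    1.57 ] 38.8
frac total [0.936 0.783 0.113] per 8 rows [0.117  0.0978 0.0141] mm/row 30.6
```

>>> {"fn": "servo_tool", "kwargs": {"linear": [[0.06,0.05,0],[0.12,0.1,0],[0.14,0.117,0],[0.14,0.117,0],[0.14,0.117,0.02],[0.14,0.117,0.03],[0.13,0.109,0.03],[0.066,0.056,0.03]], "spin": [0,0,0,0,0,0,0,0]}}

```text
time: 17.15
tool_pos: [633.4, 82.9, 63.4]
tcp_rot: [-3.14, -0.0, 1.572]
contact_force: [-0.6, 0.3, -1.4]
grip_width: 38.8
finger_force: 30.0
```

>>> {"fn": "servo_tool", "kwargs": {"linear": [[0,0,0],[0,0,0],[0,0,0.05],[0,0,0.05],[0,0,0.05],[0,0,0.03],[0,0,0.012],[0,0,0]], "spin": [0,0,0,0,0,0,0,0]}}

```text
time: 18.15
tool_pos: [633.0, 80.7, 26.4]
tcp_rot: [3.142, 0.0, 1.57]
contact_force: [-0.7, 0.4, -1.5]
grip_width: 38.8
finger_force: 30.0
```

```bash
python3 go.py 633 80.7 23.5
```

```text
[633.   80.7  26.4] [3.142 0.    1.57 ] 38.8
frac total [ 0.    -0.     0.015] per 8 rows [ 0.     -0.      0.0018] mm/row 0.4
```

>>> {"fn": "servo_tool", "kwargs": {"linear": [[0,0,0.008],[0,0,0.007],[0,0,0],[0,0,0],[0,0,0],[0,0,0],[0,0,0],[0,0,0]], "spin": [0,0,0,0,0,0,0,0]}}

```text
time: 19.15
tool_pos: [633.0, 80.7, 23.5]
tcp_rot: [3.142, 0.0, 1.57]
contact_force: [0.4, 0.4, -1.6]
grip_width: 38.4
finger_force: 30.0
```

>>> {"fn": "servo_tool", "kwargs": {"linear": [[0,0,0],[0,0,0],[0,0,0],[0,0,0],[0,0,-0.05],[0,0,-0.1],[0,0,-0.1],[0,0,-0.07]], "spin": [0,0,0,0,0,0,0,0], "hand": 0.3}}

```text
time: 20.15
tool_pos: [633.5, 80.7, 89.2]
tcp_rot: [3.14, 0.0, 1.57]
contact_force: [-1.6, -0.0, 0.0]
grip_width: 59.8
finger_force: 0.0
```

```bash
python3 go.py 486 107.3 90;  python3 go.py 406 242.8 90
```

```text
[633.5  80.7  89.2] [3.14 0.   1.57] 59.8
frac total [ 0.132 -0.737 -0.005] per 8 rows [ 0.0165 -0.0922 -0.0007] mm/row 18.7
[633.5  80.7  89.2] [3.14 0.   1.57] 59.8
frac total [ 0.809 -1.138 -0.006] per 8 rows [ 0.1012 -0.1423 -0.0008] mm/row 34.9
```

Next is ring_s.

>>> {"fn": "servo_tool", "kwargs": {"linear": [[0.01,-0.05,0],[0.018,-0.1,0],[0.02,-0.115,0],[0.02,-0.115,0],[0.02,-0.115,0],[0.02,-0.115,0],[0.016,-0.087,0],[0.008,-0.04,0]], "spin": [0,0,0,0,0,0,0,0], "hand": 0.5}}

```text
time: 21.15
tool_pos: [483.8, 107.4, 87.0]
tcp_rot: [-3.14, 0.0, 1.57]
contact_force: [0.3, -0.4, -0.2]
grip_width: 68.5
finger_force: 0.0
```

>>> {"fn": "servo_tool", "kwargs": {"linear": [[0,0,0],[0,0,0.05],[0,0,0.09],[0,0,0.1],[0,0,0.09],[0,0,0.05],[0,0,0.02],[0,0,0]], "spin": [0,0,0,0,0,0,0,0]}}

```text
time: 22.15
tool_pos: [485.8, 107.2, 7.5]
tcp_rot: [3.141, 0.0, 1.57]
contact_force: [0.4, -0.6, 0.0]
grip_width: 68.7
finger_force: 0.0
```

```bash
python3 go.py 486 107.3 5
```

```text
[485.8 107.2   7.5] [3.141 0.    1.57 ] 68.7
frac total [0.001 0.001 0.012] per 8 rows [0.0001 0.0001 0.0015] mm/row 0.3
```

>>> {"fn": "servo_tool", "kwargs": {"linear": [[0,0,0.012],[0,0,0],[0,0,0],[0,0,0],[0,0,0],[0,0,0],[0,0,0],[0,0,0]], "spin": [0,0,0,0,0,0,0,0], "hand": -1}}

```text
time: 23.15
tool_pos: [485.7, 107.2, 5.2]
tcp_rot: [3.141, 0.0, 1.57]
contact_force: [-0.3, 0.3, 2.6]
grip_width: 29.4
finger_force: 30.0
```

>>> {"fn": "servo_tool", "kwargs": {"linear": [[0,0,0],[0,0,0],[0,0,-0.04],[0,0,-0.08],[0,0,-0.1],[0,0,-0.1],[0,0,-0.06],[0,0,-0.03]], "spin": [0,0,0,0,0,0,0,0]}}

```text
time: 24.15
tool_pos: [485.7, 107.2, 87.7]
tcp_rot: [3.141, 0.0, 1.57]
contact_force: [-0.4, -0.3, -1.1]
grip_width: 29.0
finger_force: 30.0
```

```bash
python3 go.py 620.7 152.8 65
```

```text
[485.7 107.2  87.7] [3.141 0.    1.57 ] 29.0
frac total [0.229 0.675 0.114] per 8 rows [0.0286 0.0844 0.0142] mm/row 18.0
```

>>> {"fn": "servo_tool", "kwargs": {"linear": [[0.014,0.042,0],[0.03,0.09,0],[0.035,0.103,0],[0.035,0.103,0],[0.035,0.103,0.02],[0.035,0.103,0.03],[0.029,0.085,0.03],[0.016,0.046,0.034]], "spin": [0,0,0,0,0,0,0,0]}}

```text
time: 25.15
tool_pos: [621.2, 153.2, 62.9]
tcp_rot: [-3.141, 0.0, 1.57]
contact_force: [0.3, 0.6, -0.7]
grip_width: 29.5
finger_force: 30.0
```

>>> {"fn": "servo_tool", "kwargs": {"linear": [[0,0,0],[0,0,0],[0,0,0.05],[0,0,0.05],[0,0,0.05],[0,0,0.03],[0,0,0.015],[0,0,0]], "spin": [0,0,0,0,0,0,0,0]}}

```text
time: 26.15
tool_pos: [620.6, 152.9, 25.1]
tcp_rot: [-3.141, 0.0, 1.57]
contact_force: [-0.4, -0.4, -1.4]
grip_width: 29.2
finger_force: 30.0
```

```bash
python3 go.py 620.7 152.8 23.6
```

```text
[620.6 152.9  25.1] [-3.141  0.     1.57 ] 29.2
frac total [-0.     0.     0.008] per 8 rows [-0.     0.     0.001] mm/row 0.2
```

>>> {"fn": "servo_tool", "kwargs": {"linear": [[0,0,0.007],[0,0,0],[0,0,0],[0,0,0],[0,0,0],[0,0,0],[0,0,0],[0,0,0]], "spin": [0,0,0,0,0,0,0,0]}}

```text
time: 27.15
tool_pos: [620.6, 152.9, 23.9]
tcp_rot: [-3.142, 0.0, 1.57]
contact_force: [0.8, 0.2, -0.7]
grip_width: 29.1
finger_force: 30.0
```

>>> {"fn": "servo_tool", "kwargs": {"linear": [[0,0,0],[0,0,0],[0,0,0],[0,0,0],[0,0,-0.05],[0,0,-0.1],[0,0,-0.1],[0,0,-0.07]], "spin": [0,0,0,0,0,0,0,0], "hand": 0.1}}

```text
time: 28.15
tool_pos: [621.1, 152.9, 89.6]
tcp_rot: [3.14, -0.0, 1.57]
contact_force: [-0.4, 0.2, 0.3]
grip_width: 50.6
finger_force: 0.0
```

```bash
python3 go.py 406 242.8 90
```

```text
[621.1 152.9  89.6] [ 3.14 -0.    1.57] 50.6
frac total [ 0.448 -1.076 -0.004] per 8 rows [ 0.056  -0.1345 -0.0005] mm/row 29.1
```

>>> {"fn": "servo_tool", "kwargs": {"linear": [[0,-0.08,0],[0,-0.16,0],[0,-0.19,0],[0,-0.19,0],[0.02,-0.19,0],[0.05,-0.14,0],[0.06,-0.086,0],[0.06,-0.04,0]], "spin": [0,0,0,0,0,0,0,0], "hand": 1}}

```text
time: 29.15
tool_pos: [405.3, 191.9, 88.3]
tcp_rot: [3.141, -0.0, 1.57]
contact_force: [0.6, 0.0, -0.3]
grip_width: 92.0
finger_force: 0.0
```

>>> {"fn": "servo_tool", "kwargs": {"linear": [[0.1,0,0],[0.1,0,0],[0.058,0,0],[0,0,0.03],[0,0,0.07],[0,0,0.1],[0,0,0.06],[0,0,0.04]], "spin": [0,0,0,0,0,0,0,0]}}

```text
time: 30.15
tool_pos: [405.3, 242.2, 26.9]
tcp_rot: [-3.14, 0.001, 1.569]
contact_force: [0.6, 0.1, 0.0]
grip_width: 91.9
finger_force: 0.0
```

```bash
python3 go.py 406 242.8 5
```

```text
[405.3 242.2  26.9] [-3.140e+00  1.000e-03  1.569e+00] 91.9
frac total [0.003 0.004 0.109] per 8 rows [0.0004 0.0004 0.0137] mm/row 2.7
```

>>> {"fn": "servo_tool", "kwargs": {"linear": [[0.003,0.003,0.03],[0,0,0.04],[0,0,0.03],[0,0,0.005],[0,0,0],[0,0,0],[0,0,0],[0,0,0]], "spin": [0,0,0,0,0,0,0,0]}}

```text
time: 31.15
tool_pos: [406.2, 243.3, 7.0]
tcp_rot: [3.141, -0.0, 1.57]
contact_force: [0.6, -0.2, -0.3]
grip_width: 91.9
finger_force: 0.0
```

>>> {"fn": "servo_tool", "kwargs": {"linear": [[0,0,0],[0,0,0],[0,0,0],[0,0,0],[0,0,0],[0,0,0],[0,0,0],[0,0,0]], "spin": [0,0,0,0,0,0,0,0], "hand": -1}}

```text
time: 32.15
tool_pos: [406.2, 243.3, 6.9]
tcp_rot: [3.141, 0.0, 1.57]
contact_force: [1.2, 0.0, -0.1]
grip_width: 48.5
finger_force: 29.9
```

>>> {"fn": "servo_tool", "kwargs": {"linear": [[0,0,-0.02],[0,0,-0.05],[0,0,-0.09],[0,0,-0.1],[0,0,-0.1],[0,0,-0.06],[0,0,-0.02],[0,0,0]], "spin": [0,0,0,0,0,0,0,0]}}

```text
time: 33.15
tool_pos: [406.0, 243.2, 94.8]
tcp_rot: [-3.141, 0.0, 1.57]
contact_force: [1.0, -0.3, -1.8]
grip_width: 48.4
finger_force: 29.9
```

```bash
python3 go.py 645.6 10 75
```

```text
[406.  243.2  94.8] [-3.141  0.     1.57 ] 48.4
frac total [-1.165  1.199  0.099] per 8 rows [-0.1456  0.1499  0.0124] mm/row 41.9
```

>>> {"fn": "servo_tool", "kwargs": {"linear": [[-0.1,0,0],[-0.17,0,0],[-0.2,0,0],[-0.2,0.02,0],[-0.19,0.08,0],[-0.15,0.11,0],[-0.1,0.14,0],[-0.055,0.15,0]], "spin": [0,0,0,0,0,0,0,0]}}

```text
time: 34.15
tool_pos: [506.1, 9.0, 94.0]
tcp_rot: [-3.14, -0.0, 1.568]
contact_force: [0.1, 1.0, -2.0]
grip_width: 48.2
finger_force: 29.9
```

>>> {"fn": "servo_tool", "kwargs": {"linear": [[0,0.17,0],[0,0.17,0],[0,0.17,0],[0,0.12,0],[0,0.069,0],[0,0,0.03],[0,0,0.04],[0,0,0.04]], "spin": [0,0,0,0,0,0,0,0]}}

```text
time: 35.15
tool_pos: [644.7, 10.1, 71.9]
tcp_rot: [-3.14, -0.0, 1.57]
contact_force: [0.5, 0.5, -3.1]
grip_width: 48.1
finger_force: 29.9
```

>>> {"fn": "servo_tool", "kwargs": {"linear": [[0,0,0.04],[0,0,0.05],[0,0,0.05],[0,0,0.04],[0,0,0.02],[0,0,0.01],[0,0,0],[0,0,0]], "spin": [0,0,0,0,0,0,0,0]}}

```text
time: 36.15
tool_pos: [645.9, 10.0, 31.2]
tcp_rot: [3.141, 0.0, 1.57]
contact_force: [0.1, -0.1, -2.3]
grip_width: 48.6
finger_force: 29.9
```

```bash
python3 go.py 645.6 10 25.4
```

```text
[645.9  10.   31.2] [3.141 0.    1.57 ] 48.6
frac total [-0.    -0.002  0.029] per 8 rows [-0.     -0.0002  0.0037] mm/row 0.7
```

Then lower, release, lift and back off so the cameras can see.

>>> {"fn": "servo_tool", "kwargs": {"linear": [[0,-0.002,0.015],[0,0,0.014],[0,0,0],[0,0,0],[0,0,0],[0,0,0],[0,0,0],[0,0,0]], "spin": [0,0,0,0,0,0,0,0]}}

```text
time: 37.15
tool_pos: [645.3, 10.0, 25.1]
tcp_rot: [3.142, 0.0, 1.57]
contact_force: [0.2, -0.5, -2.6]
grip_width: 48.5
finger_force: 29.9
```

>>> {"fn": "servo_tool", "kwargs": {"linear": [[0,0,0],[0,0,0],[0,0,0],[0,0,0],[0,0,-0.05],[0,0,-0.1],[0,0,-0.15],[0,0,-0.15]], "spin": [0,0,0,0,0,0,0,0], "hand": 0.4}}

```text
time: 38.15
tool_pos: [645.3, 10.0, 116.7]
tcp_rot: [3.141, 0.0, 1.57]
contact_force: [0.1, -0.1, 0.5]
grip_width: 64.5
finger_force: 0.0
```

>>> {"fn": "servo_tool", "kwargs": {"linear": [[0,-0.1,-0.1],[0,-0.2,-0.1],[-0.05,-0.2,-0.1],[-0.15,-0.15,0],[-0.2,-0.1,0],[-0.2,0,0],[-0.2,0,0],[-0.2,0,0]], "spin": [0,0,0,0,0,0,0,0]}}

```text
time: 39.15
tool_pos: [495.1, -191.2, 176.2]
tcp_rot: [3.14, 0.001, 1.57]
contact_force: [0.3, 0.8, -0.1]
grip_width: 64.6
finger_force: 0.0
```

>>> {"fn": "servo_tool", "kwargs": {"linear": [[-0.2,-0.05,0],[-0.2,-0.1,0],[-0.2,-0.1,0],[-0.2,-0.1,0],[-0.15,-0.05,0],[-0.05,0,0],[0,0,0],[0,0,0]], "spin": [0,0,0,0,0,0,0,0]}}

```text
time: 40.15
tool_pos: [415.4, -388.5, 175.3]
tcp_rot: [3.142, -0.0, 1.571]
contact_force: [-0.2, 0.4, -0.5]
grip_width: 64.1
finger_force: 0.0
```

```bash
python3 go.py; python3 - <<'E'
from h import *
from plant import optics
c=optics.capture("top");s=optics.capture("side")
for n,p,h in(("s",(620.7,152.8),18),("m",(633,80.7),20),("l",(645.6,10),22),("xl",(663.8,-65.5),24)): print(n,blob(c,proj(c,(*p,18+h/2)),18+h/2))
print("disc",blob(c,proj(c,(423.4,-13.1,7.5)),7.5))
a=cv2.resize(c["frame"][75:305,80:400],(800,575));cv2.imwrite("pics/t2.png",a)
cv2.imwrite("pics/s2.png",cv2.resize(s["frame"][120:300,40:360],(800,450),interpolation=cv2.INTER_CUBIC))
E
```

```text
[ 415.4 -388.5  175.3] [ 3.142 -0.     1.571] 64.1
s None
m None
l None
xl None
disc [423.5 -13.2  55.3  56.2]
```

View pics/t2.png

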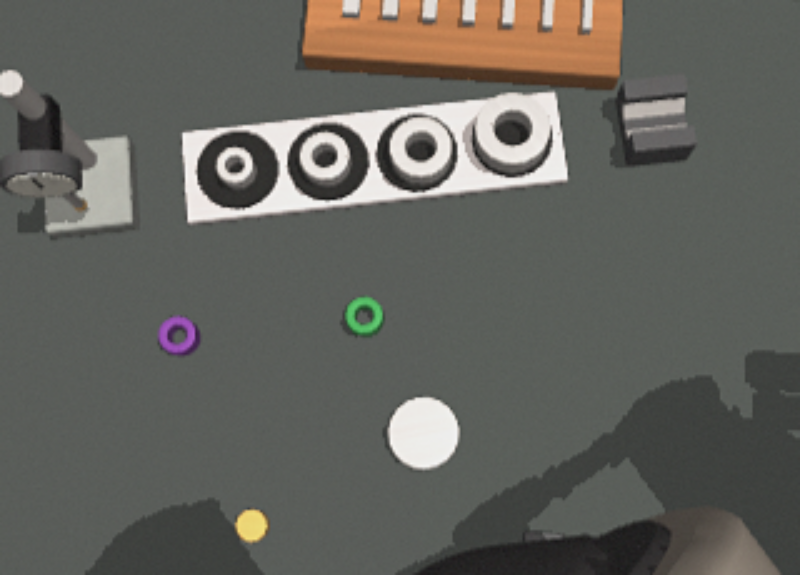

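View pics/s2.png

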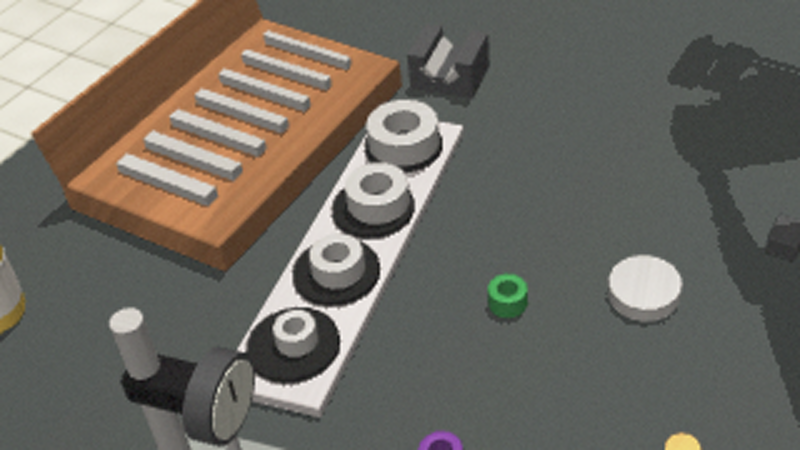

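All four rings sit flat on their seats in the right order: in the top crop s is at (236,164), m (325,154), l (421,149) and xl (512,131). The disc is unmoved at (423,433). I'll check the centring numerically.

```bash
python3 - <<'E'
from h import *
t=pickle.load(open("top0.pkl","rb"));s=pickle.load(open("side0.pkl","rb"))
for n,p,q,c,h in(("s",(236,164),(295,326),(620.7,152.8),18),("m",(325,154),(337,252),(633,80.7),20),("l",(421,149),(376,184),(645.6,10),22),("xl",(512,131),(403,122),(663.8,-65.5),24)):
    print(n,(ray(t,np.array(p)/2.5+(80,75),18+h)-c).round(1),(ray(s,np.array(q)/2.5+(40,120),18+h)-c).round(1))
E
```

```text
s [-2.  -3.6] [-3.2 -0.4]
m [-1.5 -0.9] [-3.   0.7]
l [-5.1 -5.2] [-2.9 -2.1]
xl [-3.8  0.1] [-1.8  1.5]
```

```bash
python3 -c "
from plant import workorder;print(workorder.close_job())"
```

```text
the job is handed in; nothing more can be done
None
```

The four rings lie flat on their seats in order of size, smallest next to the comparator, each within about 7 mm of centre by my image readings (limit 12 mm). The test disc has not moved and the job is handed in; no verdict came back.

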